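# Close the draught shield of the balance and record the weight

## Task

The clay cake on the small balance with the glass shield is ready to be weighed. With the fingertips, gently push the glass lid down flat and slide the side door fully shut by its blue fin, without slamming, jolting or gripping them; only when both are closed press the green key right down to record the weight and let it come up again. Do not press the orange tare key, and leave the cake and everything else on the bench undisturbed.

Things in the scene. Friction and masses are not known exactly. Their poses are not given: they have to be found in the camera images.
- shield_balance: Small white balance with a glass draught shield, fixed; 200 deep x 160 wide x 105 mm high. Origin: centre of its underside; x from its front (keys, toward the robot) to its rear, y to its left, z up. Shell top at z 50 mm; on it the glass chamber with pan and sample, x -45 to +72, y -71 to +67, up to z 98; behind it a white housing, x 72 to 100, to z 98. Front strip with the keys: x -100 to -45.
- lid (a joint): Angle of the clear grey-framed lid on top of the chamber, rad: 0 = shut, flat on the chamber; grows as its front edge swings up and back; at most 1.5; starts at 0.9 to 1.3. A friction hinge holds it wherever it is left (about 1 N at the front edge moves it): push it all the way down.
- lid_hinge (a point): Point on the lid's hinge line, half-way across: balance x +86, y 0, z 101.5 mm; the line is parallel to the balance's y. Shut, the lid runs 133 mm from here to the front; 134 mm wide, 6 mm thick, the hinge line at half its thickness; a blue lip 44 mm wide, 5 mm thick sticks out 9 mm more at the middle of its front edge.
- lid_front (a point): Point on the lid's upper (outer) face, middle of its front frame bar, 128.5 mm from the hinge line and 3 mm off the lid's middle plane; it moves with the lid; its z axis is the outward normal of that face (up when shut).
- door (a joint): Opening of the clear sliding door in the chamber's right side, m: 0 = shut, grows as the door slides toward the balance's rear (its +x); at most 0.075. It starts between 0.035 and 0.07. A push of about 1 N slides it, and it stays where it is left.
- door_grip (a point): Centre of the upright blue fin outside the door, by which it is slid: 8 mm thick along the slide (balance x), 34 mm high, middle at z 77.5 mm, top at z 94.5; it stands out to balance -y: outer edge 11 mm outward of this point, the pane's outer face 12 mm inward. Moves with the door; axes as the balance's.
- record_key (a joint): Travel of the green key, m: 0 = up, 0.004 = fully down. A spring raises it; about 5 N holds it fully down. It counts as pressed above 0.003.
- record_key_top (a point): Centre of the top of the green key (record the weight), 24 x 30 mm, at the front right of the balance, balance x -78, y -46, z 58.5 mm when up.
- tare_key (a joint): Travel of the orange tare key, m: 0 = up, 0.004 = fully down; spring as the green key. Not to be pressed: it would zero the weight.
- tare_key_top (a point): Centre of the top of the orange tare key, 24 x 30 mm, at the front left of the balance, balance x -78, y +46, z 58.5 mm.
- sample: The pale pressed clay cake on the balance pan inside the chamber, 44 mm across, 27 mm high; origin at the centre of its underside.
- beaker: Loose plastic beaker with grey slurry behind the balance, 79 x 87 x 100 mm; origin at the centre of its underside.
- cake_a: Loose dark brown cake to the right of the balance, 54 mm across, 37 mm high; origin at the centre of its underside.
- cake_b: Loose brown cake right of the balance, nearer the robot, 56 mm across, 37 mm high; origin at the centre of its underside.
- cup_b: Loose white plastic cup lying on its side on the left, 91 x 71 x 71 mm; origin at the centre of its underside.
- rod: Loose glass stirring rod lying to the left of the balance, 255 x 16 x 7 mm; origin at the centre of its underside, x along the rod.
Mind the look-alikes: they are no part of the job. Leave any pink or turquoise look-alike of the sample alone.

How it is judged:
By the outcome, as a careful person would: the job done as asked, in the order asked, and still so for the second after the job is handed in, with the robot touching nothing.
It also fails if it takes over 54 s, if anything falls off the work surface, if the arm or the gripper's body presses on something with over 40 N, if the wrist force passes 120 N, or if a joint passes its speed limit or range.

## Robot

A 6-joint arm with a two-finger parallel gripper is mounted at the origin on a cart in front of the work surface, level with it; the furniture and walls round the work are solid. World frame = base frame: x ahead of the robot, y to its left, z up, the work surface at z = 0. Lengths are in m, angles in rad, forces in N, time in s.
With the tool pointing down it reaches from about 0.325 to 0.9 m from the base axis. Payload 6.1 kg.
Tool frame: the origin (TCP) lies midway between the tips of the shut fingers; the grasp point (between the pads) lies 19 mm behind it; z points along the fingers, y is the line along which they close (so a half turn about z gives the same grasp; the last joint's range is limited). The gripper opens to 87 mm and grips with 3 to 60 N. Pads are 19 mm wide; open, the fingers measure 117 mm over their backs; the gripper's body (75 mm by 190 mm) begins 51 mm behind the grasp point.
Start: joints at [1.189, 0.22, 1.526, -0, 1.395, -0.126], TCP at [0.158, 0.605, 0.195] pointing down, gripper open.
Joint ranges: [-2.98, 2.98], [-0.91, 2.08], [0.09, 2.57], [-1.24, 4.39], [0.2, 2.65], [-2.68, 2.68]. Speed limits (rad/s): [2.57, 2.57, 3.01, 3.14, 3.14, 3.14].

## Interface

Orientations are given as a rotation vector (axis times angle).
In Python, from cell import readout, cams, r gives the robot as it stands. The module is installed in compiled form; this text tells all that it offers.
- The arm moves only by the shell command python3 -m crank 'ROWS'. ROWS is JSON, a list of rows, each an object with "xyz": the shift along the tool's x, y, z each as a share of 0.2 m, from -1 to 1, a list of three; "twist": the turn, a rotation vector about the tool's x, y, z each as a share of 60 degrees, from -1 to 1, a list of three; "gripper": the opening, from 0 (shut) to 1 (fully open). In form: [{"xyz": [x, y, z], "twist": [ax, ay, az], "gripper": gripper}, ...]. A call has 1 to 10 rows; each row is the pose to reach, as a shift and turn from the pose commanded when the call began, along the tool's axes at that moment; what a row does not reach only later rows make up. A row lasts 1/10 s, in which the tool goes at most 50 mm and 8.59 degrees, less where a joint would pass 70% of its speed; a pose out of reach is approached as far as the arm can. A call with a number of a shift or a turn outside -1 to 1 is refused whole. A call with a gripper value outside its range is refused whole. The fingers move at their own pace and stop on an object; the grip force is fixed at half the most. Time passes only in rows, so rows that repeat a pose let the fingers close. It gives the time, the measured TCP pose, the force, the opening and the grip force at its end, in the units of the state.
- readout.sense(): the state, without advancing time (a new reading comes with each control period).
- cams.read_camera(name): name is "scene" or "top" or "wrist"; returns the picture (384x512x3 uint8, red, green, blue); there is no depth.
- cams.camera_model(name): a dict with "fx", "fy", "cx", "cy" (pixels), "R" (3x3) and "t" (3): a world point X has camera coordinates R X + t. Camera axes: x right, y down, z forward; pixel columns grow to the right and rows downward; lengths in m; the calibration is good to about 2 mm. A picture is of the moment at which its call begins: read the wrist's pose just before it. camera_model takes no time and is no camera call; for the wrist camera it gives the pose at the moment of the call.
- r.job_done(): hands the job in; it is judged then, once.
Trained networks look in the newest picture that a camera, given by its name, has taken for a name from the list of things; names that differ only in an ending like _2 or _b are one class to them, and where a whole thing is asked for, a point or a joint stands for the part that bears it (a point fixed in the world has none). Each returns a list of dicts, best first, with "conf" (0 to 1); they miss things now and then, are a little off and sometimes report something else, mostly with a low value. They report only what shows in the picture. A call takes as long as a camera call. They do not tell look-alikes from the thing itself.
- cams.look_for(name, camera): "position" ([x, y, z] in m, in world coordinates, good to about 4 mm: the middle of the surface that is visible of it).
- cams.regions_of(name, camera): "pixels" (384x512 bool, what is visible of it).
- cams.spot_point(name, camera): "position" ([x, y, z] in m, in world coordinates, good to about 4 mm: a listed point, or the origin of a listed thing).
The state is a dict: "clock": time; "q": joint angles; "qd": joint speeds; "joint_efforts": joint torques, N m; "position": TCP position; "orientation": TCP orientation; "force": force on the tool from outside, world axes, zero at the start; "moment": the same for the moment, N m; "opening": finger opening in m; "finger_force": force on a finger pad.
Only numpy, scipy, OpenCV 4.12 (cv2) and the standard library are available. Lean on these libraries where they do the work, as an engineer would, in place of code of your own. Each camera call takes 0.05 s, during which the arm holds its last target. There are 200 camera calls.

## Working session

There is one attempt and no reset: what is moved stays moved. The work goes in short steps, Python scripts to look and compute and a shell command to move; the robot and the scene stay as the last step left them, time stands still between calls to the robot, and variables do not carry over. Pictures are saved under pics/ and viewed, at most 13 in all, crops included, and the job is handed in when it is done.

```bash
mkdir -p pics; python3 - <<'E'
from cell import readout,cams,r
import cv2,numpy as np
s=readout.sense();print({k:np.round(s[k],3).tolist() for k in('clock','position','orientation','opening','force')})
ims=[]
for c in('scene','top'):
    im=cams.read_camera(c);cv2.imwrite(f'pics/{c}0.png',im[:,:,::-1])
    for n in('shield_balance','lid_hinge','lid_front','door_grip','record_key_top','tare_key_top','sample','cake_a','cake_b','beaker','cup_b','rod'):
        if c=='scene' and n in('cake_b','cup_b','rod','beaker','sample'): continue
        print(c,n,[(np.round(d['position'],3).tolist(),round(d['conf'],2)) for d in cams.spot_point(n,c)[:3]])
E
```

```text
{'clock': 0.0, 'position': [0.158, 0.604, 0.194], 'orientation': [-0.401, -3.115, 0.003], 'opening': 0.087, 'force': [0.074, 0.037, -0.06]}
scene shield_balance [([0.468, 0.274, -0.003], 0.62)]
scene lid_hinge [([0.528, 0.335, 0.1], 0.77)]
scene lid_front [([0.486, 0.288, 0.212], 0.85), ([0.75, 0.279, -0.001], 0.33)]
scene door_grip [([0.539, 0.227, 0.078], 0.52)]
scene record_key_top [([0.437, 0.191, 0.057], 0.52)]
scene tare_key_top [([0.38, 0.26, 0.062], 0.56)]
scene cake_a [([0.372, 0.038, 0.001], 0.98), ([0.481, 0.065, 0.0], 0.61)]
top shield_balance [([0.465, 0.278, 0.0], 0.75)]
top lid_hinge [([0.527, 0.334, 0.098], 0.93)]
top lid_front [([0.483, 0.295, 0.21], 0.62)]
top door_grip []
top record_key_top [([0.438, 0.19, 0.062], 0.39)]
top tare_key_top [([0.375, 0.258, 0.058], 0.63)]
top sample [([0.661, 0.218, -0.0], 0.77), ([0.483, 0.279, 0.053], 0.59), ([0.324, 0.609, -0.003], 0.45)]
top cake_a [([0.374, 0.035, 0.001], 0.79), ([0.485, 0.068, -0.003], 0.52)]
top cake_b [([0.374, 0.035, 0.001], 0.79), ([0.485, 0.068, -0.003], 0.52)]
top beaker [([0.749, 0.281, -0.001], 0.62), ([0.376, 0.262, 0.056], 0.17)]
top cup_b [([0.338, 0.491, -0.001], 0.8)]
top rod [([0.483, 0.601, -0.0], 0.78)]
```

```bash
cat > h.py <<'E'
import numpy as np
from scipy.spatial.transform import Rotation as Ro
from cell import readout,cams,r
B=np.array([[0,0],[0,0],[86,0],[86,0],[-78,-46],[-78,-46],[-78,46],[-78,46]])/1000
W=np.array([[.468,.274],[.465,.278],[.528,.335],[.527,.334],[.437,.191],[.438,.19],[.38,.26],[.375,.258]])
b=B-B.mean(0);w=W-W.mean(0)
yaw=np.arctan2((b[:,0]*w[:,1]-b[:,1]*w[:,0]).sum(),(b*w).sum())
Rb=Ro.from_euler('z',yaw);O=np.r_[W.mean(0),0]-Rb.apply(np.r_[B.mean(0),0])
tow=lambda p:Rb.apply(np.array(p)/1000)+O     # balance mm -> world m
tob=lambda p:Rb.inv().apply(np.array(p)-O)*1000
def tool(): s=readout.sense();return np.array(s['position']),Ro.from_rotvec(s['orientation']),s
E
python3 - <<'E'
from h import *
print(np.degrees(yaw),O,np.round([tow([*x,0])[:2]-y for x,y in zip(B*1000,W)],4).tolist())
for n,p in dict(lid=[.485,.291,.211],door=[.539,.227,.078],ca=[.373,.037,0],cb=[.483,.067,0],beak=[.749,.281,0],s2=[.661,.218,0],cup=[.338,.491,0],base=[0,0,0]).items(): print(n,np.round(tob(p)))
p,R,s=tool();print(R.as_matrix().round(3))
E
```

```text
42.125800823596876 [0.46522929 0.27673831 0.        ] [[-0.0028, 0.0027], [0.0002, -0.0013], [0.001, -0.0006], [0.002, 0.0004], [0.0012, -0.0007], [0.0002, 0.0003], [-0.0035, -0.0015], [0.0015, 0.0005]]
lid [ 24.  -3. 211.]
door [ 21. -86.  78.]
ca [-229. -116.    0.]
cb [-128. -167.    0.]
beak [ 213. -187.    0.]
s2 [ 106. -175.    0.]
cup [ 49. 244.   0.]
base [-531.  107.    0.]
[[-0.967  0.253  0.   ]
 [ 0.253  0.967 -0.   ]
 [-0.    -0.    -1.   ]]
```

View pics/scene0.png

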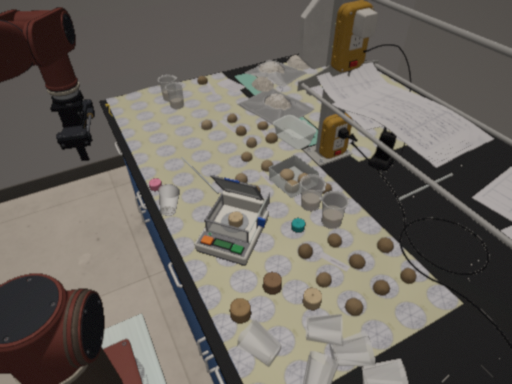

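View pics/top0.png

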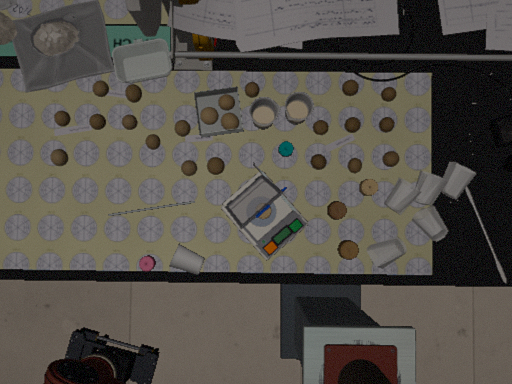

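```bash
cat >> h.py <<'E'
Rt=Ro.from_matrix(np.c_[Rb.apply([0,1,0]),Rb.apply([1,0,0]),[0,0,-1]])
def rows(*pts,dz=0):
    p,R,s=tool(); print('now',tob(p).round(1),'tw',(np.degrees((R.inv()*Rt).as_rotvec())/60).round(3),'F',np.round(s['force'],2),'t',s['clock'])
    for q in pts: print(q,(R.inv().apply(tow(q)-p)/.2).round(3))
E
python3 -c "
from h import *
p,R,s=tool();t=tob(p);print(s['q'])
rows([t[0],t[1],300],[75,0,300],[60,0,235])"
```

```text
[ 1.18893366e+00  2.20394312e-01  1.52650614e+00 -4.41451927e-06
  1.39469665e+00 -1.26096974e-01]
now [ -7.8 449.2 195.2] tw [-0.     0.     0.554] F [ 0.88 -0.52 -0.29] t 1.05
[np.float64(-7.821144560883897), np.float64(449.20959986491306), 300] [-0.    -0.    -0.524]
[75, 0, 300] [-2.106 -0.884 -0.524]
[60, 0, 235] [-2.065 -0.947 -0.199]
```

```bash
python3 -m crank '[{"xyz":[0,0,-0.25],"twist":[0,0,0.14],"gripper":0},{"xyz":[0,0,-0.5],"twist":[0,0,0.28],"gripper":0},{"xyz":[-0.2,-0.08,-0.52],"twist":[0,0,0.42],"gripper":0},{"xyz":[-0.4,-0.17,-0.52],"twist":[0,0,0.554],"gripper":0},{"xyz":[-0.6,-0.25,-0.52],"twist":[0,0,0.554],"gripper":0},{"xyz":[-0.8,-0.34,-0.52],"twist":[0,0,0.554],"gripper":0},{"xyz":[-1,-0.42,-0.52],"twist":[0,0,0.554],"gripper":0},{"xyz":[-1,-0.42,-0.52],"twist":[0,0,0.554],"gripper":0}]'
python3 -c "
from h import *
rows([75,0,300],[60,0,250])"
```

```text
clock: 1.85
position: [0.3344, 0.4697, 0.2993]
orientation: [1.282, 2.866, -0.001]
force: [-0.0, -0.2, -0.2]
opening: 0.0311
finger_force: 0.0
now [ 32.4 230.9 299.3] tw [ 0.     0.002 -0.006] F [-0.03 -0.17 -0.24] t 1.85
[75, 0, 300] [-1.153e+00  2.200e-01 -1.000e-03]
[60, 0, 250] [-1.153  0.145  0.249]
```

```bash
python3 -m crank '[{"xyz":[-0.25,0.05,0],"twist":[0,0,0],"gripper":0},{"xyz":[-0.5,0.1,0],"twist":[0,0,0],"gripper":0},{"xyz":[-0.75,0.16,0],"twist":[0,0,0],"gripper":0},{"xyz":[-1,0.22,0],"twist":[0,0,0],"gripper":0},{"xyz":[-1,0.22,0],"twist":[0,0,0],"gripper":0}]'
python3 - <<'E'
from h import *
import cv2
rows([62,0,250])
im=cams.read_camera('wrist');cv2.imwrite('pics/w1.png',im[:,:,::-1])
for n in('lid_hinge','lid_front','door_grip','record_key_top','tare_key_top','sample'):
    print(n,[(tob(d['position']).round(1),round(d['conf'],2)) for d in cams.spot_point(n,'wrist')[:2]])
E
```

```text
clock: 2.35
position: [0.5008, 0.3506, 0.2986]
orientation: [1.282, 2.867, -0.002]
force: [-0.2, 0.1, 0.2]
opening: 0.0013
finger_force: 0.0
now [ 75.9  30.9 298.6] tw [-0.     0.002 -0.005] F [-0.2   0.05  0.21] t 2.35
[62, 0, 250] [-0.155 -0.068  0.243]
lid_hinge [(array([88. , -2.8, 99.9]), 0.72)]
lid_front [(array([ 21.5,  -0.6, 215.8]), 0.68)]
door_grip []
record_key_top []
tare_key_top [(array([-75.7,  45.2,  62.3]), 0.59)]
sample []
```

View pics/w1.png

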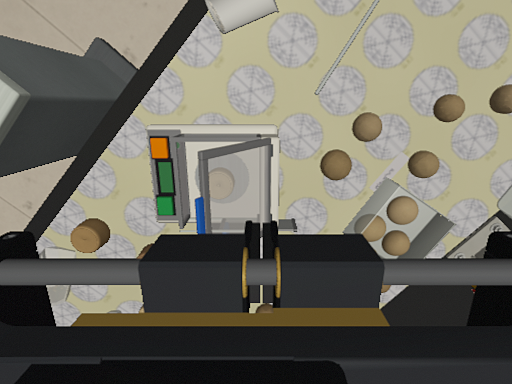

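```bash
cat >> h.py <<'E'
def arc(a,rho=112,fx=12): return [round(86-rho*np.cos(a)+3*np.sin(a)+fx,1),0,round(101.5+rho*np.sin(a)+3*np.cos(a),1)]
E
python3 - <<'E'
from h import *
rows([75,0,250],*[arc(a) for a in(1.3,1.15,1.0,.9)])
E
```

```text
now [ 75.3  37.7 299.5] tw [ 0.    -0.     0.002] F [0.24 0.44 1.15] t 2.7
[75, 0, 250] [-0.189 -0.002  0.247]
[np.float64(70.9), 0, np.float64(210.2)] [-0.189 -0.023  0.446]
[np.float64(55.0), 0, np.float64(205.0)] [-0.189 -0.102  0.472]
[np.float64(40.0), 0, np.float64(197.4)] [-0.188 -0.177  0.51 ]
[np.float64(30.7), 0, np.float64(191.1)] [-0.188 -0.224  0.542]
```

```bash
python3 -m crank '[{"xyz":[-0.19,0,0.1],"twist":[0,0,0],"gripper":0},{"xyz":[-0.19,0,0.25],"twist":[0,0,0],"gripper":0},{"xyz":[-0.19,-0.02,0.35],"twist":[0,0,0],"gripper":0},{"xyz":[-0.19,-0.02,0.44],"twist":[0,0,0],"gripper":0},{"xyz":[-0.19,-0.06,0.46],"twist":[0,0,0],"gripper":0},{"xyz":[-0.19,-0.1,0.47],"twist":[0,0,0],"gripper":0},{"xyz":[-0.19,-0.14,0.49],"twist":[0,0,0],"gripper":0},{"xyz":[-0.19,-0.18,0.51],"twist":[0,0,0],"gripper":0},{"xyz":[-0.19,-0.2,0.525],"twist":[0,0,0],"gripper":0},{"xyz":[-0.19,-0.22,0.54],"twist":[0,0,0],"gripper":0}]'
python3 - <<'E'
from h import *
rows(*[arc(a) for a in(.9,.8,.7,.6,.5,.4,.3,.2,.15)])
E
```

```text
clock: 3.7
position: [0.4899, 0.296, 0.1916]
orientation: [1.275, 2.87, 0.001]
force: [-0.0, -1.0, -0.1]
opening: 0.0003
finger_force: 0.0
now [ 31.2  -2.2 191.6] tw [ 0.001  0.    -0.   ] F [-0.   -0.99 -0.14] t 3.7
[np.float64(30.7), 0, np.float64(191.1)] [ 0.011 -0.003  0.003]
[np.float64(22.1), 0, np.float64(183.9)] [ 0.011 -0.046  0.039]
[np.float64(14.3), 0, np.float64(175.9)] [ 0.011 -0.085  0.078]
[np.float64(7.3), 0, np.float64(167.2)] [ 0.011 -0.12   0.122]
[np.float64(1.1), 0, np.float64(157.8)] [ 0.011 -0.151  0.169]
[np.float64(-4.0), 0, np.float64(147.9)] [ 0.011 -0.176  0.218]
[np.float64(-8.1), 0, np.float64(137.5)] [ 0.011 -0.197  0.27 ]
[np.float64(-11.2), 0, np.float64(126.7)] [ 0.011 -0.212  0.324]
[np.float64(-12.3), 0, np.float64(121.2)] [ 0.011 -0.218  0.352]
```

```bash
python3 -m crank '[{"xyz":[0.01,-0.025,0.02],"twist":[0,0,0],"gripper":0},{"xyz":[0.01,-0.046,0.039],"twist":[0,0,0],"gripper":0},{"xyz":[0.01,-0.066,0.058],"twist":[0,0,0],"gripper":0},{"xyz":[0.01,-0.085,0.078],"twist":[0,0,0],"gripper":0},{"xyz":[0.01,-0.103,0.1],"twist":[0,0,0],"gripper":0},{"xyz":[0.01,-0.12,0.122],"twist":[0,0,0],"gripper":0},{"xyz":[0.01,-0.136,0.145],"twist":[0,0,0],"gripper":0},{"xyz":[0.01,-0.151,0.169],"twist":[0,0,0],"gripper":0},{"xyz":[0.01,-0.164,0.193],"twist":[0,0,0],"gripper":0},{"xyz":[0.01,-0.176,0.218],"twist":[0,0,0],"gripper":0}]'
python3 - <<'E'
from h import *
rows(*[arc(a) for a in(.3,.2,.15,.1,.05,0)])
E
```

```text
clock: 4.7
position: [0.4623, 0.2739, 0.1472]
orientation: [-1.275, -2.871, -0.0]
force: [-0.6, 0.3, -0.2]
opening: 0.0006
finger_force: 0.2
now [-4.000e+00 -1.000e-01  1.472e+02] tw [ 0. -0. -0.] F [-0.59  0.31 -0.19] t 4.7
[np.float64(-8.1), 0, np.float64(137.5)] [ 0.001 -0.02   0.049]
[np.float64(-11.2), 0, np.float64(126.7)] [ 0.001 -0.036  0.103]
[np.float64(-12.3), 0, np.float64(121.2)] [ 0.001 -0.041  0.13 ]
[np.float64(-13.1), 0, np.float64(115.7)] [ 0.001 -0.045  0.158]
[np.float64(-13.7), 0, np.float64(110.1)] [ 0.001 -0.048  0.186]
[np.float64(-14.0), 0, np.float64(104.5)] [ 0.001 -0.05   0.214]
```

```bash
python3 - <<'E'
from h import *
import cv2
a=cams.read_camera('wrist');b=cams.read_camera('scene')
v=cv2.resize(b[150:290,170:310],(512,512))
cv2.imwrite('pics/w2.png',cv2.hconcat([cv2.resize(a,(400,300)),cv2.resize(v,(300,300))])[:,:,::-1])
for c in('wrist','scene'):
  for n in('lid_front','door_grip'):
    print(c,n,[(tob(d['position']).round(1),round(d['conf'],2)) for d in cams.spot_point(n,c)[:2]])
E
```

```text
wrist lid_front [(array([-16.3,  -1.2, 180.6]), 0.71), (array([-71.8, -45.5,  58.3]), 0.16)]
wrist door_grip []
scene lid_front [(array([-18.4,  -4.9, 174.2]), 0.66)]
scene door_grip [(array([ 23.4, -84. ,  79.2]), 0.76), (array([-231.9, -115.1,   -0.4]), 0.16)]
```

View pics/w2.png

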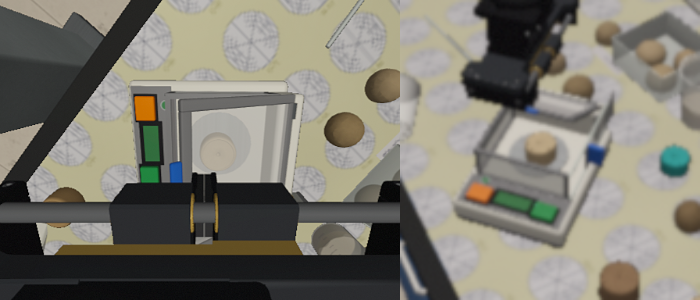

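```bash
cat >> h.py <<'E'
def proj(P,c):
    m=cams.camera_model(c);X=np.asarray(m['R'])@np.asarray(P).T+np.asarray(m['t'])[:,None]
    return np.c_[m['fx']*X[0]/X[2]+m['cx'],m['fy']*X[1]/X[2]+m['cy']]
E
python3 - <<'E'
from h import *
import cv2
out=[]
for c,(y0,y1,x0,x1) in dict(wrist=(90,300,140,400),scene=(160,270,185,285)).items():
    im=np.ascontiguousarray(cams.read_camera(c)[:,:,::-1]);k=560/(y1-y0)
    k=min(k,390/(x1-x0));v=cv2.resize(im[y0:y1,x0:x1],None,fx=k,fy=k)
    for a,col in((.4,(0,255,0)),(.6,(0,0,255))):
        P=[tow([86-r_*np.cos(a)+3*np.sin(a),y,101.5+r_*np.sin(a)+3*np.cos(a)]) for r_,y in((0,67),(133,67),(133,-67),(0,-67))]
        cv2.polylines(v,[((proj(P,c)-[x0,y0])*k).astype(int)],True,col,1)
    t=proj([tool()[0]],c)[0];cv2.circle(v,tuple(((t-[x0,y0])*k).astype(int)),4,(255,0,255),1)
    out.append(cv2.copyMakeBorder(v,0,560-v.shape[0],0,0,0) if v.shape[0]<560 else v[:560])
cv2.imwrite('pics/ov.png',cv2.hconcat(out))
E
```

```text
(no output)
```

View pics/ov.png

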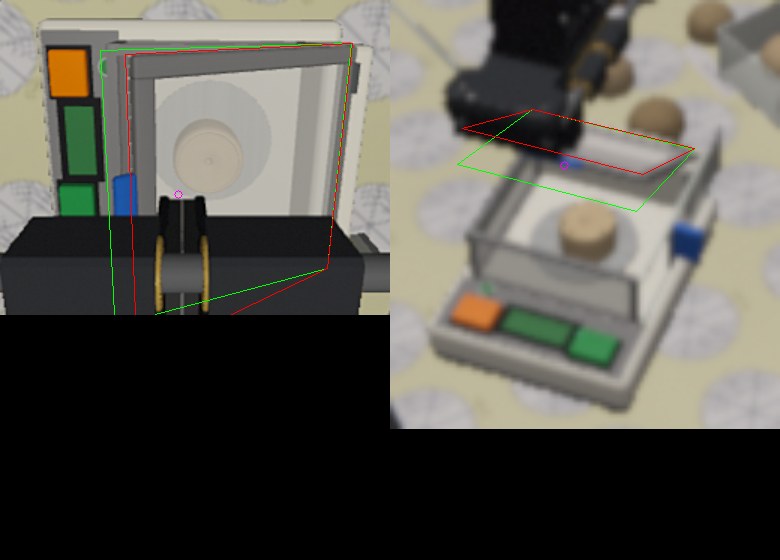

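```bash
python3 - <<'E'
from h import *
rows([4,0,147],[4,0,200],[-22,0,195],*[arc(a,130,0) for a in(.6,.5,.4)])
E
```

```text
now [ -3.6  -0.2 147.9] tw [ 0.  0. -0.] F [ 0.38 -0.43 -0.23] t 5.1
[4, 0, 147] [0.001 0.038 0.004]
[4, 0, 200] [ 0.001  0.038 -0.261]
[-22, 0, 195] [ 0.001 -0.092 -0.236]
[np.float64(-19.6), 0, np.float64(177.4)] [ 0.001 -0.08  -0.148]
[np.float64(-26.6), 0, np.float64(166.5)] [ 0.001 -0.115 -0.093]
[np.float64(-32.6), 0, np.float64(154.9)] [ 0.001 -0.145 -0.035]
```

```bash
python3 -m crank '[{"xyz":[0,0.02,0],"twist":[0,0,0],"gripper":0},{"xyz":[0,0.04,0],"twist":[0,0,0],"gripper":0},{"xyz":[0,0.04,-0.07],"twist":[0,0,0],"gripper":0},{"xyz":[0,0.04,-0.16],"twist":[0,0,0],"gripper":0},{"xyz":[0,0.04,-0.26],"twist":[0,0,0],"gripper":0},{"xyz":[0,0.04,-0.27],"twist":[0,0,0],"gripper":0},{"xyz":[0,-0.02,-0.27],"twist":[0,0,0],"gripper":0},{"xyz":[0,-0.09,-0.25],"twist":[0,0,0],"gripper":0},{"xyz":[0,-0.09,-0.25],"twist":[0,0,0],"gripper":0}]'
python3 - <<'E'
from h import *
import cv2
im=cams.read_camera('wrist');im2=cams.read_camera('scene')
for c in('wrist','scene'): print([(tob(d['position']).round(1),round(d['conf'],2)) for d in cams.spot_point('lid_front',c)[:1]])
rows(*[arc(a,130,0) for a in(.6,.5,.4,.3)])
E
```

```text
clock: 6.0
position: [0.4468, 0.2606, 0.1958]
orientation: [-1.275, -2.869, 0.005]
force: [0.4, -0.0, 0.5]
opening: 0.0003
finger_force: 0.0
[(array([-19.7,   3.6, 177.4]), 0.84)]
[(array([-19.2,  -2.7, 175.1]), 0.7)]
now [-2.180e+01 -1.000e-01  1.974e+02] tw [-0. -0. -0.] F [-0.26 -0.01 -0.26] t 6.2
[np.float64(-19.6), 0, np.float64(177.4)] [0.    0.011 0.1  ]
[np.float64(-26.6), 0, np.float64(166.5)] [ 0.    -0.024  0.154]
[np.float64(-32.6), 0, np.float64(154.9)] [ 0.    -0.054  0.212]
[np.float64(-37.3), 0, np.float64(142.8)] [ 0.    -0.077  0.273]
```

Lid held at ≈0.6 rad. Press on the front bar from above now.

```bash
python3 -m crank '[{"xyz":[0,0,0.06],"twist":[0,0,0],"gripper":0},{"xyz":[0,0,0.1],"twist":[0,0,0],"gripper":0},{"xyz":[0,-0.013,0.127],"twist":[0,0,0],"gripper":0},{"xyz":[0,-0.024,0.154],"twist":[0,0,0],"gripper":0},{"xyz":[0,-0.039,0.182],"twist":[0,0,0],"gripper":0},{"xyz":[0,-0.054,0.212],"twist":[0,0,0],"gripper":0},{"xyz":[0,-0.066,0.242],"twist":[0,0,0],"gripper":0},{"xyz":[0,-0.077,0.273],"twist":[0,0,0],"gripper":0},{"xyz":[0,-0.077,0.273],"twist":[0,0,0],"gripper":0}]'
python3 - <<'E'
from h import *
cams.read_camera('wrist');cams.read_camera('scene')
for c in('wrist','scene'): print([(tob(d['position']).round(1),round(d['conf'],2)) for d in cams.spot_point('lid_front',c)[:1]])
rows(*[arc(a,130,0) for a in(.3,.2,.1,.05,0)],[-44,0,102])
E
```

```text
clock: 7.1
position: [0.4369, 0.2513, 0.142]
orientation: [-1.275, -2.87, 0.002]
force: [-0.0, 0.4, 0.1]
opening: 0.0001
finger_force: 0.0
[(array([-26.7,   1.4, 166.5]), 0.84)]
[(array([-25.2,  -6. , 159.7]), 0.9)]
now [-36.9  -0.2 143.4] tw [ 0.001  0.    -0.   ] F [ 0.3  -0.45 -0.89] t 7.3
[np.float64(-37.3), 0, np.float64(142.8)] [ 0.001 -0.002  0.003]
[np.float64(-40.8), 0, np.float64(130.3)] [ 0.001 -0.02   0.065]
[np.float64(-43.1), 0, np.float64(117.5)] [ 0.001 -0.031  0.129]
[np.float64(-43.7), 0, np.float64(111.0)] [ 0.001 -0.034  0.162]
[np.float64(-44.0), 0, np.float64(104.5)] [ 0.001 -0.036  0.194]
[-44, 0, 102] [ 0.001 -0.036  0.207]
```

```bash
python3 - <<'E'
from h import *
import cv2
out=[]
for c,(y0,y1,x0,x1) in dict(wrist=(90,300,140,400),scene=(160,270,185,285)).items():
    im=np.ascontiguousarray(cams.read_camera(c)[:,:,::-1])
    k=390/(x1-x0);v=cv2.resize(im[y0:y1,x0:x1],None,fx=k,fy=k,interpolation=cv2.INTER_CUBIC)
    for p_,col in((tool()[0],(255,0,255)),(tool()[0]+[0,0,.02],(0,255,255))):
        cv2.circle(v,tuple(((proj([p_],c)[0]-[x0,y0])*k).astype(int)),4,col,1)
    out.append(cv2.copyMakeBorder(v,0,450-v.shape[0],0,0,0))
cv2.imwrite('pics/ov2.png',cv2.hconcat(out))
E
```

```text
(no output)
```

View pics/ov2.png

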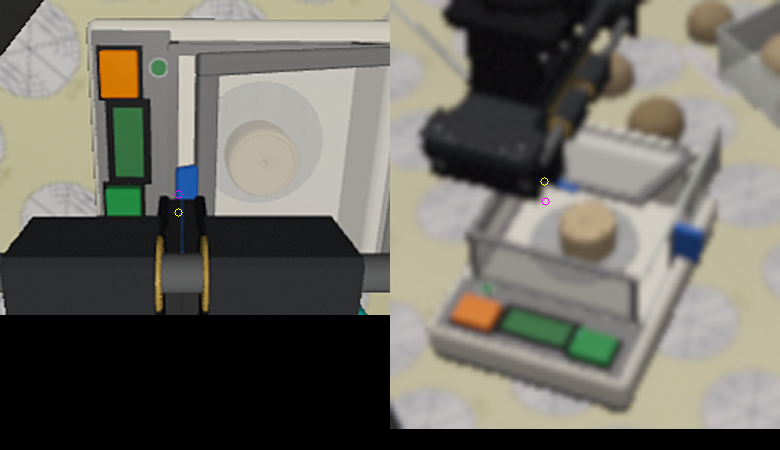

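```bash
python3 -m crank '[{"xyz":[0,-0.006,0.03],"twist":[0,0,0],"gripper":0},{"xyz":[0,-0.012,0.06],"twist":[0,0,0],"gripper":0},{"xyz":[0,-0.018,0.09],"twist":[0,0,0],"gripper":0},{"xyz":[0,-0.024,0.12],"twist":[0,0,0],"gripper":0},{"xyz":[0,-0.028,0.15],"twist":[0,0,0],"gripper":0},{"xyz":[0,-0.032,0.18],"twist":[0,0,0],"gripper":0},{"xyz":[0,-0.032,0.21],"twist":[0,0,0],"gripper":0},{"xyz":[0,-0.032,0.23],"twist":[0,0,0],"gripper":0},{"xyz":[0,-0.032,0.23],"twist":[0,0,0],"gripper":0}]'
python3 - <<'E'
from h import *
cams.read_camera('wrist');cams.read_camera('scene')
for c in('wrist','scene'): print([(tob(d['position']).round(1),round(d['conf'],2)) for d in cams.spot_point('lid_front',c)[:1]])
rows([-44,0,90],[-44,0,84])
E
```

```text
clock: 8.3
position: [0.4325, 0.2472, 0.0962]
orientation: [-1.275, -2.87, 0.001]
force: [-0.2, 1.5, 0.1]
opening: 0.0005
finger_force: 0.0
[(array([-41.1,  -1.3, 122.9]), 0.81)]
[(array([-39.5,  -3.3, 121.6]), 0.78)]
now [-43.3  -0.2  97.4] tw [ 0.001  0.    -0.   ] F [-0.11  0.8  -0.4 ] t 8.5
[-44, 0, 90] [ 0.001 -0.004  0.037]
[-44, 0, 84] [ 0.001 -0.004  0.067]
```

```bash
python3 -m crank '[{"xyz":[0,0,0.015],"twist":[0,0,0],"gripper":0},{"xyz":[0,0,0.03],"twist":[0,0,0],"gripper":0},{"xyz":[0,0,0.042],"twist":[0,0,0],"gripper":0},{"xyz":[0,0,0.052],"twist":[0,0,0],"gripper":0},{"xyz":[0,0,0.06],"twist":[0,0,0],"gripper":0},{"xyz":[0,0,0.06],"twist":[0,0,0],"gripper":0}]'
python3 - <<'E'
from h import *
cams.read_camera('wrist');cams.read_camera('scene')
for c in('wrist','scene'): print([(tob(d['position']).round(1),round(d['conf'],2)) for d in cams.spot_point('lid_front',c)[:1]])
rows()
E
```

```text
clock: 9.1
position: [0.4327, 0.2473, 0.0847]
orientation: [-1.275, -2.871, 0.001]
force: [1.0, -0.8, -0.1]
opening: 0.0004
finger_force: 0.0
[(array([-41.2,  -0.4, 114.4]), 0.78)]
[(array([-42. ,  -5.6, 110.3]), 0.95)]
now [-43.5  -0.1  85.1] tw [ 0.  0. -0.] F [-0.44 -0.35  0.21] t 9.3
```

```bash
python3 -m crank '[{"xyz":[0,0,0.008],"twist":[0,0,0],"gripper":0},{"xyz":[0,0,0.015],"twist":[0,0,0],"gripper":0},{"xyz":[0,0,0.02],"twist":[0,0,0],"gripper":0},{"xyz":[0,0,0.025],"twist":[0,0,0],"gripper":0},{"xyz":[0,0,0.025],"twist":[0,0,0],"gripper":0}]'
python3 -m crank '[{"xyz":[0,0,0.005],"twist":[0,0,0],"gripper":0},{"xyz":[0,0,0.005],"twist":[0,0,0],"gripper":0}]'
python3 -m crank '[{"xyz":[0,0,0.005],"twist":[0,0,0],"gripper":0},{"xyz":[0,0,0.005],"twist":[0,0,0],"gripper":0}]'
```

```text
clock: 9.8
position: [0.4328, 0.2473, 0.0798]
orientation: [-1.275, -2.871, 0.0]
force: [0.2, 0.5, 0.3]
opening: 0.0003
finger_force: 0.0
clock: 10.0
position: [0.4329, 0.2474, 0.0789]
orientation: [-1.275, -2.871, 0.0]
force: [-0.6, 0.1, 0.2]
opening: 0.0002
finger_force: 0.0
clock: 10.2
position: [0.4329, 0.2474, 0.0779]
orientation: [-1.275, -2.871, 0.0]
force: [0.2, 0.5, -0.2]
opening: 0.0005
finger_force: 0.0
```

```bash
python3 -m crank '[{"xyz":[0,0,0.005],"twist":[0,0,0],"gripper":0},{"xyz":[0,0,0.005],"twist":[0,0,0],"gripper":0}]'|sed -n '3p;5p'
python3 -m crank '[{"xyz":[0,0,0.005],"twist":[0,0,0],"gripper":0},{"xyz":[0,0,0.005],"twist":[0,0,0],"gripper":0}]'|grep -E 'pos|for'
python3 - <<'E'
from h import *
import cv2
out=[]
for c,(y0,y1,x0,x1) in dict(wrist=(90,300,140,400),scene=(160,270,185,285)).items():
    im=np.ascontiguousarray(cams.read_camera(c)[:,:,::-1])
    print([(tob(d['position']).round(1),round(d['conf'],2)) for d in cams.spot_point('lid_front',c)[:1]])
    k=390/(x1-x0);v=cv2.resize(im[y0:y1,x0:x1],None,fx=k,fy=k,interpolation=cv2.INTER_CUBIC)
    for a,col in((0,(0,255,0)),(.08,(0,0,255))):
        P=[tow([86-r_*np.cos(a)+3*np.sin(a),y,101.5+r_*np.sin(a)+3*np.cos(a)]) for r_,y in((0,67),(133,67),(133,-67),(0,-67))]
        cv2.polylines(v,[((proj(P,c)-[x0,y0])*k).astype(int)],True,col,1)
    out.append(cv2.copyMakeBorder(v,0,450-v.shape[0],0,0,0))
cv2.imwrite('pics/ov3.png',cv2.hconcat(out))
rows()
E
```

```text
orientation: [1.275, 2.871, 0.0]
opening: 0.0005
position: [0.4331, 0.2474, 0.0773]
force: [-5.0, -2.2, 11.1]
finger_force: 5.6
[(array([-43.6,  -1.1, 108.1]), 0.77)]
[(array([-42.8,  -4. , 102.3]), 0.65)]
now [-43.5  -0.2  77.3] tw [ 0.  0. -0.] F [-5.26 -2.54 12.68] t 10.8
```

View pics/ov3.png

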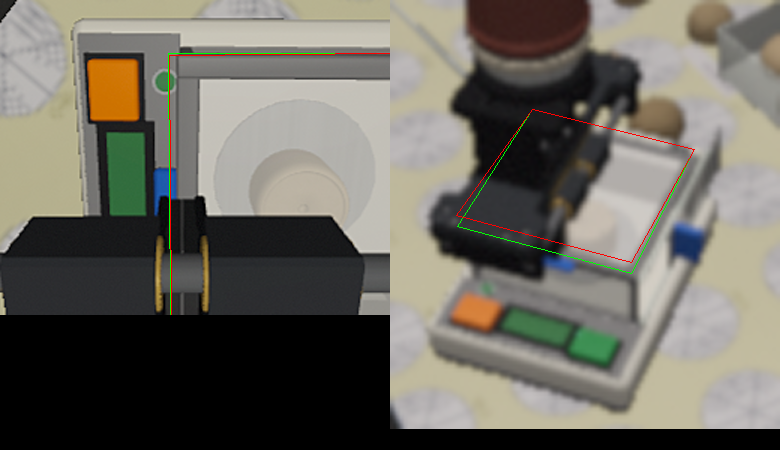

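```bash
python3 - <<'E'
from h import *
rows([-43.5,0,130],[52,-88,130],[52,-88,51])
E
```

```text
now [-43.5  -0.2  77.3] tw [ 0.  0. -0.] F [-5.26 -2.54 12.68] t 10.8
[-43.5, 0, 130] [ 0.001 -0.    -0.263]
[52, -88, 130] [-0.439  0.478 -0.263]
[52, -88, 51] [-0.439  0.478  0.132]
```

```bash
python3 -m crank '[{"xyz":[0,0,-0.04],"twist":[0,0,0],"gripper":0},{"xyz":[0,0,-0.13],"twist":[0,0,0],"gripper":0},{"xyz":[0,0,-0.26],"twist":[0,0,0],"gripper":0},{"xyz":[-0.11,0.12,-0.29],"twist":[0,0,0],"gripper":0},{"xyz":[-0.22,0.24,-0.29],"twist":[0,0,0],"gripper":0},{"xyz":[-0.33,0.36,-0.29],"twist":[0,0,0],"gripper":0},{"xyz":[-0.44,0.48,-0.29],"twist":[0,0,0],"gripper":0},{"xyz":[-0.44,0.48,-0.29],"twist":[0,0,0],"gripper":0},{"xyz":[-0.44,0.48,-0.29],"twist":[0,0,0],"gripper":0}]'
python3 - <<'E'
from h import *
import cv2
im=cams.read_camera('wrist');cams.read_camera('scene');cams.read_camera('top')
for n in('lid_front','door_grip'):
  for c in('wrist','scene','top'): print(n,c,[(tob(d['position']).round(1),round(d['conf'],2)) for d in cams.spot_point(n,c)[:1]])
v=np.ascontiguousarray(im[:,:,::-1])
for p_,col in((tool()[0],(255,0,255)),(tow([22,-86,77.5]),(0,255,255))): cv2.circle(v,tuple(proj([p_],'wrist')[0].astype(int)),4,col,1)
cv2.imwrite('pics/d1.png',v)
rows([52,-88,90],[52,-88,51])
E
```

```text
clock: 11.7
position: [0.563, 0.2462, 0.1333]
orientation: [-1.276, -2.87, 0.001]
force: [-1.0, -0.3, -0.1]
opening: 0.0007
finger_force: 0.0
lid_front wrist [(array([-40.9,   0.8, 107.3]), 0.95)]
lid_front scene [(array([-44.4,  -3.4, 104.1]), 0.8)]
lid_front top [(array([-39.7,  -0.5, 102.8]), 0.7)]
door_grip wrist [(array([ 24.7, -85.9,  78.5]), 0.77)]
door_grip scene [(array([ 23. , -85.9,  77.5]), 0.68)]
door_grip top []
now [ 52.3 -87.9 134.4] tw [ 0.  0. -0.] F [-0.13 -0.33 -0.81] t 12.15
[52, -88, 90] [-0.001 -0.001  0.222]
[52, -88, 51] [-0.001 -0.002  0.417]
```

View pics/d1.png

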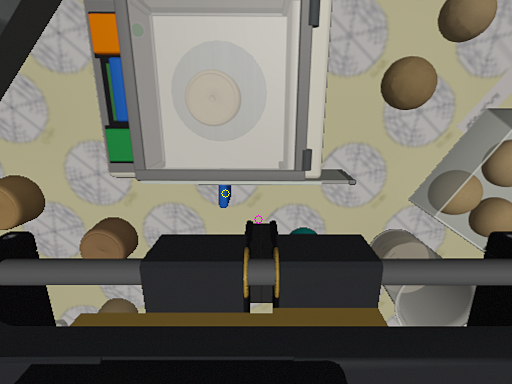

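```bash
python3 -m crank '[{"xyz":[0,0,0.15],"twist":[0,0,0],"gripper":0},{"xyz":[0,0,0.3],"twist":[0,0,0],"gripper":0},{"xyz":[0,0,0.4],"twist":[0,0,0],"gripper":0},{"xyz":[0,0,0.425],"twist":[0,0,0],"gripper":0},{"xyz":[0,0,0.425],"twist":[0,0,0],"gripper":0}]'
python3 -m crank '[{"xyz":[0,-0.025,0],"twist":[0,0,0],"gripper":0},{"xyz":[0,-0.05,0],"twist":[0,0,0],"gripper":0},{"xyz":[0,-0.075,0],"twist":[0,0,0],"gripper":0},{"xyz":[0,-0.1,0],"twist":[0,0,0],"gripper":0},{"xyz":[0,-0.125,0],"twist":[0,0,0],"gripper":0},{"xyz":[0,-0.125,0],"twist":[0,0,0],"gripper":0}]'
python3 - <<'E'
from h import *
cams.read_camera('wrist');cams.read_camera('scene')
for c in('wrist','scene'): print([(tob(d['position']).round(1),round(d['conf'],2)) for d in cams.spot_point('door_grip',c)[:1]])
rows()
E
```

```text
clock: 12.65
position: [0.5625, 0.2463, 0.0484]
orientation: [-1.275, -2.87, 0.002]
force: [0.5, -0.5, 0.3]
opening: 0.0003
finger_force: 0.0
clock: 13.25
position: [0.5443, 0.2293, 0.0493]
orientation: [1.275, 2.871, -0.0]
force: [-0.3, 0.1, -0.6]
opening: 0.0005
finger_force: 0.0
[(array([ 15.8, -81.8,  79.7]), 0.78)]
[]
now [ 27.4 -88.1  49. ] tw [-0. -0. -0.] F [ 0.28 -0.03 -0.29] t 13.45
```

```bash
python3 -m crank '[{"xyz":[0,-0.02,0],"twist":[0,0,0],"gripper":0},{"xyz":[0,-0.04,0],"twist":[0,0,0],"gripper":0},{"xyz":[0,-0.06,0],"twist":[0,0,0],"gripper":0},{"xyz":[0,-0.08,0],"twist":[0,0,0],"gripper":0},{"xyz":[0,-0.1,0],"twist":[0,0,0],"gripper":0},{"xyz":[0,-0.11,0],"twist":[0,0,0],"gripper":0}]'|grep force
python3 - <<'E'
from h import *
import cv2
im=cams.read_camera('wrist');cams.read_camera('scene')
for c in('wrist','scene'): print([(tob(d['position']).round(1),round(d['conf'],2)) for d in cams.spot_point('door_grip',c)[:1]])
cv2.imwrite('pics/d2.png',im[:300,:,::-1]);rows()
E
```

```text
force: [0.6, 0.9, 0.2]
finger_force: 0.4
[(array([ -7.1, -85.8,  79.4]), 0.59)]
[]
now [  5.1 -88.2  49. ] tw [-0.  0. -0.] F [ 0.49 -0.44 -0.44] t 14.25
```

View pics/d2.png

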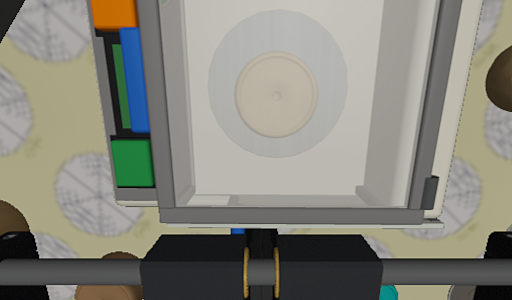

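```bash
for i in 1; do python3 -m crank '[{"xyz":[0,-0.01,0],"twist":[0,0,0],"gripper":0},{"xyz":[0,-0.02,0],"twist":[0,0,0],"gripper":0}]'; done|grep -E 'pos|for'
python3 -m crank '[{"xyz":[0,-0.01,0],"twist":[0,0,0],"gripper":0},{"xyz":[0,-0.02,0],"twist":[0,0,0],"gripper":0}]'|grep -E 'pos|for'
python3 - <<'E'
from h import *
import cv2
im=cams.read_camera('top');v=cv2.resize(im[165:265,215:315],(500,500),interpolation=cv2.INTER_CUBIC)
im2=cams.read_camera('wrist')
print([(tob(d['position']).round(1),round(d['conf'],2)) for d in cams.spot_point('door_grip','wrist')[:1]])
for c in('top','wrist'):
    m=cams.regions_of('door',c)
    if m:
        ys,xs=np.nonzero(m[0]['pixels']);print(c,m[0]['conf'],xs.min(),xs.max(),ys.min(),ys.max())
rows()
E
```

```text
position: [0.5254, 0.2123, 0.0491]
force: [1.2, 0.1, -0.1]
finger_force: 0.4
position: [0.5223, 0.2095, 0.049]
force: [0.4, 0.8, -0.5]
finger_force: 0.4
[(array([-15.9, -82.6,  77.9]), 0.48)]
wrist 0.63 230 245 227 234
now [ -2.8 -88.1  49. ] tw [-0. -0. -0.] F [ 0.32 -1.33 -0.08] t 14.9
```

```bash
cat > g.py <<'E'
import sys
from h import *
p,R,s=tool();f=Rb.inv().apply(s['force']);print(tob(p).round(1),f.round(1),s['finger_force']);sys.exit(f[0]>3.5 or s['finger_force']>2)
E
python3 -m crank '[{"xyz":[0,-0.0075,0],"twist":[0,0,0],"gripper":0},{"xyz":[0,-0.0125,0],"twist":[0,0,0],"gripper":0}]' >/dev/null; python3 g.py &&
python3 -m crank '[{"xyz":[0,-0.0075,0],"twist":[0,0,0],"gripper":0},{"xyz":[0,-0.0125,0],"twist":[0,0,0],"gripper":0}]' >/dev/null; python3 g.py &&
python3 -m crank '[{"xyz":[0,-0.0075,0],"twist":[0,0,0],"gripper":0},{"xyz":[0,-0.0125,0],"twist":[0,0,0],"gripper":0}]' >/dev/null; python3 g.py &&
python3 -m crank '[{"xyz":[0,-0.0075,0],"twist":[0,0,0],"gripper":0},{"xyz":[0,-0.0125,0],"twist":[0,0,0],"gripper":0}]' >/dev/null; python3 g.py
```

```text
[ -5.1 -88.1  49. ] [0.5 0.7 0.1] 0.4153662174940109
[ -7.7 -88.1  49.1] [ 0.4  0.9 -0.5] 0.41463456116616726
[-10.3 -88.1  49. ] [ 1.2 -0.  -0.1] 0.41437203995883465
[-12.8 -88.1  49.1] [ 1.  -0.1 -0.1] 0.41424128226935863
```

```bash

python3 -m crank '[{"xyz":[0,-0.0075,0],"twist":[0,0,0],"gripper":0},{"xyz":[0,-0.0125,0],"twist":[0,0,0],"gripper":0}]' >/dev/null; python3 g.py &&
python3 -m crank '[{"xyz":[0,-0.0075,0],"twist":[0,0,0],"gripper":0},{"xyz":[0,-0.0125,0],"twist":[0,0,0],"gripper":0}]' >/dev/null; python3 g.py &&
python3 -m crank '[{"xyz":[0,-0.0075,0],"twist":[0,0,0],"gripper":0},{"xyz":[0,-0.0125,0],"twist":[0,0,0],"gripper":0}]' >/dev/null; python3 g.py &&
python3 -m crank '[{"xyz":[0,-0.0075,0],"twist":[0,0,0],"gripper":0},{"xyz":[0,-0.0125,0],"twist":[0,0,0],"gripper":0}]' >/dev/null; python3 g.py &&
python3 -m crank '[{"xyz":[0,-0.0075,0],"twist":[0,0,0],"gripper":0},{"xyz":[0,-0.0125,0],"twist":[0,0,0],"gripper":0}]' >/dev/null; python3 g.py
```

```text
[-15.3 -88.1  49.1] [1.1 0.4 0.9] 0.4141813237220049
[-17.8 -88.1  49.1] [0.7 0.4 0.2] 0.4140816628932953
[-20.3 -88.1  49.1] [ 0.3  0.6 -0.1] 0.41405620984733105
[-22.4 -88.1  49.1] [ 3.9  1.1 -2.1] 2.005944550037384
[-22.4 -88.1  49.1] [ 3.9  1.1 -2.1] 2.005944550037384True
True
```

```bash

python3 -m crank '[{"xyz":[0,-0.004,0],"twist":[0,0,0],"gripper":0},{"xyz":[0,-0.004,0],"twist":[0,0,0],"gripper":0}]' >/dev/null; python3 g.py; python3 - <<'E'
from h import *
import cv2
im=cams.read_camera('wrist');cams.read_camera('scene')
for c in('wrist','scene'):
  for n in('lid_front','door_grip'): print(n,[(tob(d['position']).round(1),round(d['conf'],2)) for d in cams.spot_point(n,c)[:1]])
cv2.imwrite('pics/d3.png',im[:300,:,::-1]);rows([-10,-88,49],[-10,-88,140],[-90,-46,140])
E
```

```text
[-22.3 -88.1  49.2] [ 5.   0.5 -3.8] 2.800988182425499
lid_front [(array([-41.9,  -0.5, 107.4]), 0.69)]
door_grip [(array([-35.6, -85.2,  77.7]), 0.41)]
lid_front [(array([-47. ,  -3.4, 102.8]), 0.62)]
door_grip [(array([-124.9, -166.6,   -1.1]), 0.26)]
now [-22.4 -88.1  49.2] tw [ 0.002  0.    -0.   ] F [ 2.42  4.26 -3.38] t 17.0
[-10, -88, 49] [0.001 0.062 0.001]
[-10, -88, 140] [ 0.001  0.063 -0.454]
[-90, -46, 140] [ 0.21  -0.337 -0.455]True
```

View pics/d3.png

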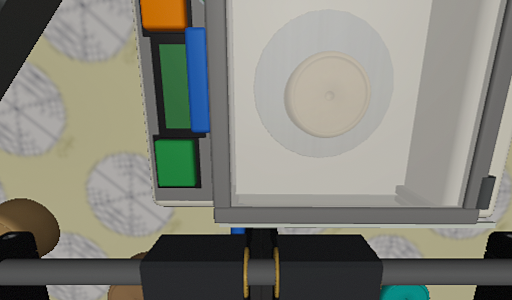

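```bash
python3 -m crank '[{"xyz":[0,0.03,0],"twist":[0,0,0],"gripper":0},{"xyz":[0,0.06,0],"twist":[0,0,0],"gripper":0},{"xyz":[0,0.06,-0.15],"twist":[0,0,0],"gripper":0},{"xyz":[0,0.06,-0.35],"twist":[0,0,0],"gripper":0},{"xyz":[0,0.06,-0.5],"twist":[0,0,0],"gripper":0},{"xyz":[0.1,-0.1,-0.5],"twist":[-0.14,0,0],"gripper":0},{"xyz":[0.21,-0.25,-0.5],"twist":[-0.28,0,0],"gripper":0},{"xyz":[0.21,-0.25,-0.5],"twist":[-0.417,0,0],"gripper":0},{"xyz":[0.21,-0.25,-0.5],"twist":[-0.417,0,0],"gripper":0},{"xyz":[0.21,-0.25,-0.5],"twist":[-0.417,0,0],"gripper":0}]'
python3 - <<'E'
from h import *
import cv2
im=cams.read_camera('wrist')
for n in('record_key_top','door_grip','lid_front'): print(n,[(tob(d['position']).round(1),round(d['conf'],2)) for d in cams.spot_point(n,'wrist')[:1]])
p,R,s=tool();v=np.ascontiguousarray(im[:,:,::-1]);z=R.as_matrix()[:,2]
print(Rb.inv().apply(R.as_matrix().T).round(3).tolist())
for q,col in((p,(255,0,255)),(p-.027*z,(0,255,255)),(tow([-78,-46,58.5]),(0,0,255))): cv2.circle(v,tuple(proj([q],'wrist')[0].astype(int)),4,col,1)
cv2.imwrite('pics/k1.png',v)
rows([-60,-46,75],[-60,-46,55])
E
```

```text
clock: 18.0
position: [0.44, 0.1924, 0.1479]
orientation: [1.182, 2.655, 0.589]
force: [0.9, -0.3, -0.2]
opening: 0.0001
finger_force: 0.0
record_key_top [(array([-75.7, -46.3,  59.2]), 0.58)]
door_grip [(array([-34.6, -84.7,  77.1]), 0.56)]
lid_front [(array([-4.310e+01,  1.000e-01,  1.042e+02]), 0.95)]
[[0.0, 1.0, -0.001], [0.906, 0.0, 0.423], [0.423, -0.001, -0.906]]
now [-72.2 -47.  150.5] tw [0.417 0.001 0.   ] F [-0.24  0.81  0.11] t 18.2
[-60, -46, 75] [ 0.005 -0.104  0.368]
[-60, -46, 55] [ 0.005 -0.147  0.458]
```

View pics/k1.png

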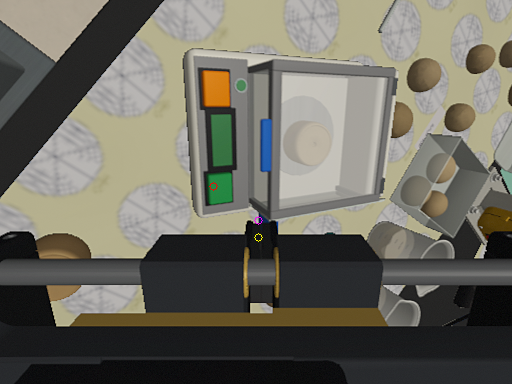

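```bash
python3 -m crank '[{"xyz":[0,-0.04,0.14],"twist":[0,0,0],"gripper":0},{"xyz":[0,-0.08,0.28],"twist":[0,0,0],"gripper":0},{"xyz":[0,-0.11,0.37],"twist":[0,0,0],"gripper":0},{"xyz":[0.005,-0.132,0.427],"twist":[0,0,0],"gripper":0},{"xyz":[0.005,-0.132,0.427],"twist":[0,0,0],"gripper":0}]'
python3 - <<'E'
from h import *
import cv2
im=cams.read_camera('wrist');b=cams.read_camera('scene')
cv2.imwrite('pics/k2.png',cv2.hconcat([im[100:300,140:400],cv2.resize(b[190:270,200:280],(200,200),interpolation=cv2.INTER_CUBIC)])[:,:,::-1])
rows([-60,-46,52],[-60,-46,42],[-60,-46,32],[-60,-46,27])
E
```

```text
clock: 18.7
position: [0.4491, 0.2028, 0.0584]
orientation: [1.181, 2.662, 0.586]
force: [0.5, -0.6, -0.8]
opening: 0.0002
finger_force: 0.0
now [-60.4 -45.2  60.8] tw [ 0.416 -0.001  0.   ] F [0.27 0.09 0.47] t 18.8
[-60, -46, 52] [-0.004 -0.017  0.041]
[-60, -46, 42] [-0.004 -0.038  0.086]
[-60, -46, 32] [-0.004 -0.059  0.131]
[-60, -46, 27] [-0.004 -0.069  0.154]
```

View pics/k2.png

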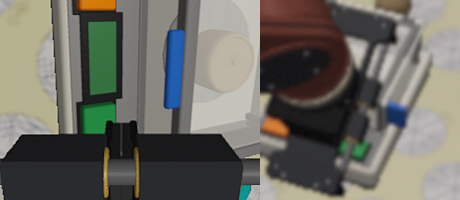

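```bash
python3 -m crank '[{"xyz":[-0.004,-0.035,0.035],"twist":[0,0,0],"gripper":0},{"xyz":[-0.004,-0.045,0.06],"twist":[0,0,0],"gripper":0},{"xyz":[-0.004,-0.056,0.08],"twist":[0,0,0],"gripper":0},{"xyz":[-0.004,-0.056,0.08],"twist":[0,0,0],"gripper":0}]' | grep -E 'force'
python3 g.py; python3 - <<'E'
from h import *
rows([-64,-46,40],[-64,-46,38],[-64,-46,36],[-64,-46,34])
E
```

```text
force: [-1.0, 0.3, -0.2]
finger_force: 0.0
[-65.1 -45.6  40.5] [-0.6  0.9 -0.2] 0.0
now [-65.1 -45.6  40.5] tw [ 0.416 -0.001 -0.001] F [-1.04  0.28 -0.18] t 19.2
[-64, -46, 40] [-0.002  0.004  0.005]
[-64, -46, 38] [-0.002 -0.     0.014]
[-64, -46, 36] [-0.002 -0.004  0.023]
[-64, -46, 34] [-0.002 -0.009  0.032]
```

```bash
python3 -m crank '[{"xyz":[0,-0.002,0.0045],"twist":[0,0,0],"gripper":0},{"xyz":[0,-0.0042,0.009],"twist":[0,0,0],"gripper":0}]' >/dev/null; python3 g.py
python3 -m crank '[{"xyz":[0,-0.002,0.0045],"twist":[0,0,0],"gripper":0},{"xyz":[0,-0.0042,0.009],"twist":[0,0,0],"gripper":0}]' >/dev/null; python3 g.py
```

```text
[-64.4 -46.1  39.6] [0.7 0.  0.1] 0.0
[-64.5 -46.   37.4] [ 0.  -0.2  0. ] 0.0
```

```bash
python3 -m crank '[{"xyz":[0,-0.002,0.0045],"twist":[0,0,0],"gripper":0},{"xyz":[0,-0.0042,0.009],"twist":[0,0,0],"gripper":0}]' >/dev/null; python3 g.py
```

```text
[-64.4 -46.   35.5] [-0.8  0.8  2.4] 1.3624108530348167
```

```bash
python3 -m crank '[{"xyz":[0,-0.002,0.0045],"twist":[0,0,0],"gripper":0},{"xyz":[0,-0.0042,0.009],"twist":[0,0,0],"gripper":0}]' >/dev/null; python3 g.py
```

```text
[-64.4 -46.   33.5] [-1.7 -0.5  4.4] 2.135026033502072
```

```bash
python3 -m crank '[{"xyz":[0,-0.001,0.0022],"twist":[0,0,0],"gripper":0},{"xyz":[0,-0.002,0.0045],"twist":[0,0,0],"gripper":0}]' >/dev/null; python3 g.py
```

```text
[-64.3 -46.1  32.8] [-7.1  1.2 11.6] 6.037913449108601
```

```bash
python3 -m crank '[{"xyz":[0,0,0],"twist":[0,0,0],"gripper":0},{"xyz":[0,0.006,-0.013],"twist":[0,0,0],"gripper":0},{"xyz":[0,0.02,-0.045],"twist":[0,0,0],"gripper":0},{"xyz":[0,0.05,-0.11],"twist":[0,0,0],"gripper":0},{"xyz":[0,0.1,-0.22],"twist":[0,0,0],"gripper":0},{"xyz":[0,0.18,-0.38],"twist":[0,0,0],"gripper":0},{"xyz":[0,0.25,-0.54],"twist":[0,0,0],"gripper":0},{"xyz":[0,0.25,-0.7],"twist":[0,0,0],"gripper":0},{"xyz":[0,0.25,-0.7],"twist":[0,0,0],"gripper":0}]'
python3 - <<'E'
from h import *
import cv2
im=cams.read_camera('wrist');b=cams.read_camera('scene');t=cams.read_camera('top')
for n in('record_key_top','door_grip','lid_front','sample','cake_a'):
  for c in('wrist','scene'): print(n,c,[(tob(d['position']).round(1),round(d['conf'],2)) for d in cams.spot_point(n,c)[:2]])
cv2.imwrite('pics/end.png',cv2.hconcat([cv2.resize(im,(400,300)),cv2.resize(b[150:300,150:350],(400,300),interpolation=cv2.INTER_CUBIC)])[:,:,::-1])
rows()
E
```

```text
clock: 21.1
position: [0.44, 0.1897, 0.1858]
orientation: [1.175, 2.649, 0.593]
force: [0.0, -0.2, 0.1]
opening: 0.0001
finger_force: 0.0
record_key_top wrist [(array([-75.8, -44.5,  58.1]), 0.8)]
record_key_top scene [(array([-76.2, -46.2,  55.6]), 0.6)]
door_grip wrist [(array([-33.9, -88.6,  78.3]), 0.52)]
door_grip scene [(array([-33.2, -88.4,  77.5]), 0.77)]
lid_front wrist [(array([-40.9,   1.5, 105. ]), 0.63), (array([-230.4, -115.9,   -1.4]), 0.16)]
lid_front scene [(array([-41.3,  -4.3, 108.5]), 0.78)]
sample wrist [(array([ 101. , -172.7,    1.3]), 0.58), (array([-231.7, -116.3,   -2.2]), 0.31)]
sample scene [(array([ 105.6, -174.7,   -0.8]), 0.59), (array([ 51.1, 246. ,   0.7]), 0.35)]
cake_a wrist [(array([-230.1, -116.5,    0.4]), 0.77)]
cake_a scene [(array([-231.7, -115.4,   -0.7]), 0.69), (array([-124.9, -166.4,    1.5]), 0.68)]
now [-78.6 -45.8 180. ] tw [ 0.416 -0.    -0.   ] F [0.51 0.28 0.28] t 21.75
```

View pics/end.png

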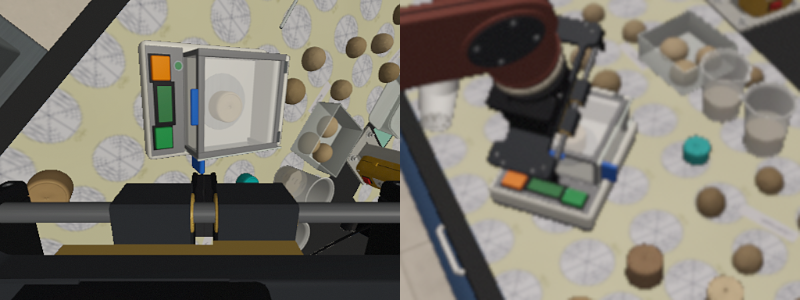

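```bash
python3 -c "
from cell import r
print(r.job_done())"
```

```text
the job is handed in; nothing more can be done
None
```

The job is handed in after about 22 s of robot time: the lid was pushed flat, then the side door slid to its stop, then the green key pressed to the bottom (about 12 N) and released; I never pressed the orange key, and the final pictures showed nothing on the bench disturbed.

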